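# Square a wooden plaque blank in the engraving jig

### The arm

A 6-joint arm with a two-finger parallel gripper is mounted at the origin on the work surface. World frame = base frame: x ahead of the robot, y to its left, z up, the work surface at z = 0. Lengths are in m, angles in degrees, forces in N, time in s.
With the tool pointing down it reaches from about 0.25 to 0.725 m from the base axis. Payload 9.7 kg.
Tool frame: the origin (TCP) lies between the finger pads; the fingertips stand 22 mm ahead of it and the grasp point (between the pads) lies 3 mm ahead of it; z points along the fingers, y is the line along which they close (so a half turn about z gives the same grasp; the last joint's range is limited). The gripper opens to 85 mm and grips with 20 to 120 N. Pads are 22 mm wide; open, the fingers measure 114 mm over their backs; the gripper's body (76 mm by 85 mm) begins 54 mm behind the grasp point. The pads swing forward as they close: fully open they stand 13 mm farther back than shut.
Start: joints at [63.999, 4.979, 10.078, 95.1, 0, 90], TCP at [0.241, 0.494, 0.217] pointing down, gripper open.
Joint ranges: [-179.16, 179.16], [-48.56, 103.87], [-65.8, 70.77], [-126.05, 130.52], [-82.76, 87.17], [-180, 180]. Speed limits (degrees/s): [127.2, 127.2, 147.25, 180, 180, 180].

### API

Orientations are given as [roll, pitch, yaw] about the fixed x, y, z axes, in that order (R = Rz(yaw) Ry(pitch) Rx(roll)).
In Python, from workcell import bot, viewer, finder gives the robot as it stands.
- The arm moves only by the tool move_arm, never from a script. Its arguments are lists of equal length, an entry for each row: "offset": the shift along the tool's x, y, z in cm, a list of three; "twist": the turn, a rotation vector about the tool's x, y, z in rad, a list of three; "grip": the opening, from 0 (shut) to 1 (fully open). In form: {"offset": [[x, y, z], ...], "twist": [[ax, ay, az], ...], "grip": [grip, ...]}. A call has 1 to 5 rows; each row shifts and turns the commanded pose from where the row before left it, along the tool's axes as they then stand; what a row does not reach is not made up. A row lasts 1/10 s, in which the tool goes at most 50 mm and 8.59 degrees, less where a joint would pass 70% of its speed; a pose out of reach is approached as far as the arm can. A call is refused whole if a number of a shift passes 5 or a number of a turn 0.15, either way. A call with a gripper value outside its range is refused whole. The fingers move at their own pace and stop on an object; "force" is the grip in N (left out, the last holds). Time passes only in rows, so rows that do not move let the fingers close. It gives the time, the measured TCP pose, the force, the opening and the grip force at its end, in the units of the state.
- bot.get_obs(): the state, without advancing time (a new reading comes with each control period).
- viewer.camera(name): name is "side" or "top" or "wrist"; returns a dict with "color" (480x640x3 uint8, red, green, blue), "depth" (480x640 float32, m along the optical axis (not along the pixel's ray), 0 where there is no reading), "vfov" (degrees; the focal length in pixels is half the picture's height over the tangent of half this angle, whatever the lens; pixels are square), "cx", "cy" (the principal point, pixels), "position" and "attitude" of the camera in the world; the wrist camera has in their place "tool_from_camera" (4x4, takes a point from camera to tool coordinates, whose origin is the TCP and whose axes are the flange's). Camera axes: x right, y down, z forward; pixel columns grow to the right and rows downward; lengths in m; the calibration is good to about 2 mm. A picture is of the moment at which its call begins: read the wrist's pose just before it.
- bot.job_done(): hands the job in; it is judged then, once.
Trained networks look in a picture, given as the dict that the camera call returned (one of the last four; its "shot" number tells which), for a name from the list of things; names that differ only in an ending like _2 or _b are one class to them, and where a whole thing is asked for, a point or a joint stands for the part that bears it (a point fixed in the world has none). Each returns a list of dicts, best first, with "p" (0 to 1); they miss things now and then, are a little off and sometimes report something else, mostly with a low value. They report only what shows in the picture. A call takes as long as a camera call. They do not tell look-alikes from the thing itself.
- finder.boxes_of(picture, thing): "position" ([column, row] in pixels, amid what is visible of it).
- finder.pinpoint(picture, thing): "position" ([column, row] in pixels: a listed point, or the origin of a listed thing).
The state is a dict: "time": time; "q": joint angles; "qd": joint speeds; "joint_efforts": joint torques, N m; "ee_pos": TCP position; "tcp_rot": TCP orientation; "wrist_force": force on the tool from outside, world axes, zero at the start; "torque": the same for the moment, N m; "opening": finger opening in m; "grasp_force": force on a finger pad.
Only numpy, scipy, OpenCV 4.12 (cv2) and the standard library are available. Lean on these libraries where they do the work, as an engineer would, in place of code of your own. Each camera call takes 0.05 s, during which the arm holds its last target. There are 200 camera calls.

### The job

Without ever lifting or tipping it, push the wooden plaque along the jig board into the corner of the two metal fences, so that it sits square with its far edge flush against the far fence and its left edge flush against the left fence. Also push the sliding wooden jaw up along its track until it rests against the plaque's right edge, then take the hand away. Leave the pen pot, the jar and the stack of coasters standing where they are.

Things in the scene. Friction and masses are not known exactly. Their poses are not given: they have to be found in the camera images.
- jig: fixed grey board 280 (x) by 360 (y) mm, 9 mm thick; origin at the centre of its underside (z = 0); yaw up to 0.25 rad either way. x points away from the robot to the far fence, y to the left fence. The fences are aluminium strips 20 mm thick, 15 mm high above the board. A dark track, flush with the board's top, runs along y at jig x = +50 mm
- corner (a point): inner corner of the two fences, at jig (100, 130, 9) mm on the board's top; axes as the jig's. Far fence: along y, inner face at jig x = +100, from y = -150 to +150. Left fence: along x, inner face at jig y = +130, from x = -120 to +100
- plaque: loose pale rectangular wooden plaque with a thin scored border line, 100 (x) by 140 (y) by 18 mm thick, about 0.16 kg, lying flat on the jig board; origin at the centre of its underside; starts turned up to 0.3 rad from the jig. Seated, its axes are parallel to the jig's and its centre is at jig (50, 60) mm
- far_left (a point): the plaque's lower corner at plaque (+50, +70, 0) mm, the one that goes into the corner of the fences
- far_right (a point): the plaque's lower corner at plaque (+50, -70, 0) mm
- jaw (a joint): travel of the dark wooden jaw along its track in m, growing towards the left fence (jig +y); range 0 to 0.15, starts 0 to 0.015, 0.125 when touching the seated plaque. Block 70 (jig x) by 30 (jig y) mm, 30 mm high above the board, centred at jig x = +50 mm, y = -150 mm + travel. Friction about 1.5 N, stays where left, can push the plaque
- jaw_face (a point): middle of the jaw's face towards the plaque (its +y face), 15 mm above the board's top
- jaw_back (a point): middle of the jaw's other face (its -y face, away from the plaque), 15 mm above the board's top, where it is pushed
- pen_pot: bystander: white round pot 72 mm across and 90 mm high with pens to 140 mm, loose on the bench left of the jig; origin at the centre of its underside
- jar: bystander: lidded jar 60 mm across and 75 mm high, loose on the bench left of the jig; origin at the centre of its underside
- coasters: bystander: stack of round wooden coasters, 90 mm across, 30 mm high, one loose piece on the bench to the right of the jig, nearer the robot than the jaw; origin at the centre of its underside
Things that resemble listed ones, but are neither listed nor needed, are in the scene too. There is more than one size of the plaque; the one meant has the size given above.

How it is judged:
By the outcome, as a careful person would: the job done as asked, in the order asked, and still so for the second after the job is handed in, with the robot touching nothing.
It also fails if it takes over 45 s, if anything falls off the work surface, if the arm or the gripper's body presses on something with over 40 N, if the wrist force passes 120 N, or if a joint passes its speed limit or range.

## Working session

There is one attempt and no reset: what is moved stays moved. The work goes in short steps, Python scripts to look and compute and a tool call to move; the robot and the scene stay as the last step left them, time stands still between calls to the robot, and variables do not carry over. Pictures are saved under pics/ and viewed, at most 10 in all, crops included, and the job is handed in when it is done.

Besides the shell and the picture viewer there is one more tool, called after "Call:" in YAML: its name, and indented under it one key for each argument. move_arm: Moves the arm, as the interface text tells. Its arguments: {"type":"object","properties":{"offset":{"type":"array","items":{"type":"array","items":{"type":"number"}}},"twist":{"type":"array","items":{"type":"array","items":{"type":"number"}}},"grip":{"type":"array","items":{"type":"number"}},"force":{"type":"number"}},"required":["offset","twist","grip"]}

```bash
mkdir -p pics; cat > h.py <<'E'
import numpy as np, cv2
from scipy.spatial.transform import Rotation as R
from workcell import bot, viewer, finder
def pose(p):
    a=np.array(p["attitude"],float)
    if a.shape==(3,3): return a,np.array(p["position"])
    if a.size==4: return R.from_quat(a).as_matrix(),np.array(p["position"])
    return R.from_euler('xyz',a,degrees=True).as_matrix(),np.array(p["position"])
def f(p): return 240/np.tan(np.radians(p["vfov"])/2)
def ray(p,uv,z):
    M,o=pose(p); d=M@np.array([(uv[0]-p["cx"])/f(p),(uv[1]-p["cy"])/f(p),1]); return o+d*(z-o[2])/d[2]
def dep(p,uv):
    M,o=pose(p); u,v=int(round(uv[0])),int(round(uv[1])); z=float(np.median(p["depth"][v-1:v+2,u-1:u+2]))
    return o+M@(z*np.array([(uv[0]-p["cx"])/f(p),(uv[1]-p["cy"])/f(p),1]))
def proj(p,X):
    M,o=pose(p); c=M.T@(np.array(X)-o); return [p["cx"]+f(p)*c[0]/c[2],p["cy"]+f(p)*c[1]/c[2]]
def save(p,n): cv2.imwrite("pics/"+n,p["color"][:,:,::-1])
E
python3 - <<'E'
from h import *
np.set_printoptions(precision=4,suppress=True)
for n in ["top","side"]:
    p=viewer.camera(n); save(p,n+"1.png"); print(n,p["vfov"],p["cx"],p["cy"],p["position"],p["attitude"])
    for t in ["jig","plaque","jaw","coasters","pen_pot","jar"]:
        print(t,[(np.round(b["position"]),round(b["p"],2),dep(p,b["position"])) for b in finder.boxes_of(p,t)[:4]])
    for t in ["jig","corner","plaque","far_left","far_right","jaw_face","jaw_back"]:
        print(t,[(np.round(b["position"],1),round(b["p"],2),dep(p,b["position"])) for b in finder.pinpoint(p,t)[:3]])
print(bot.get_obs())
E
```

```text
top 45.4387685665972 331.16799287494905 225.24412700172772 [0.2598 0.0379 1.1974] [-169.3309   -0.9247  -89.3426]
jig [(array([308., 172.]), 0.64, array([0.6005, 0.0734, 0.0087])), (array([322., 198.]), 0.44, array([0.5383, 0.0403, 0.0266]))]
plaque [(array([484., 106.]), 0.95, array([ 0.7504, -0.3077,  0.0243])), (array([322., 197.]), 0.89, array([0.5409, 0.0421, 0.0253])), (array([199., 365.]), 0.62, array([0.1959, 0.2799, 0.0246])), (array([313., 172.]), 0.6, array([0.6002, 0.0622, 0.0086]))]
jaw [(array([382., 166.]), 0.72, array([ 0.6072, -0.085 ,  0.0359]))]
coasters [(array([430., 239.]), 0.61, array([ 0.4548, -0.1837,  0.0279]))]
pen_pot [(array([182., 139.]), 0.88, array([0.6407, 0.3239, 0.09  ]))]
jar [(array([176., 198.]), 0.72, array([0.5228, 0.3338, 0.0739]))]
jig [(array([315.9, 186. ]), 0.95, array([0.5644, 0.0546, 0.0261]))]
corner [(array([264.1, 132.3]), 0.84, array([0.6831, 0.168 , 0.0205]))]
plaque [(array([321.8, 195.5]), 0.72, array([0.544 , 0.0419, 0.0262])), (array([479.2, 108.9]), 0.58, array([ 0.7431, -0.2975,  0.0247])), (array([205.1, 359.4]), 0.55, array(
[... 1954 characters left out ...]

jaw_face [(array([380.8, 268.5]), 0.86, array([ 0.6075, -0.0887,  0.0394]))]
jaw_back [(array([381. , 278.8]), 0.62, array([ 0.6049, -0.1048,  0.0241])), (array([306.4, 162.8]), 0.36, array([0.5198, 0.3172, 0.0284]))]
{'time': 1.4, 'q': array([64.0017,  4.9786, 10.0791, 95.1011, -0.0002, 90.002 ]), 'qd': array([ 0.0012,  0.0222, -0.0434, -0.0836, -0.0555, -0.0669]), 'joint_efforts': array([  0.0034, -52.0095,  46.4861,   0.0016,   0.0003,  -0.    ]), 'ee_pos': array([0.2411, 0.4943, 0.2171]), 'tcp_rot': array([-179.9994,    0.0002,  153.9997]), 'wrist_force': array([-0.8773,  0.5484,  0.8737]), 'torque': array([-0.0116,  0.0277, -0.0583]), 'grasp_force': 0.0, 'opening': 0.08549489403416928}
```

View images.

View pics/top1.png

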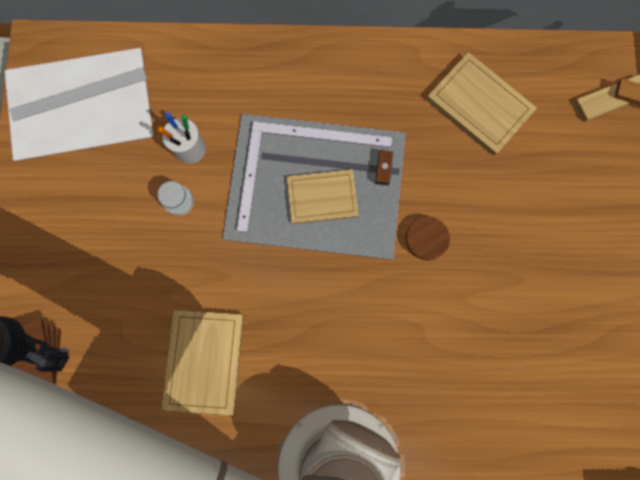

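```bash
python3 -c "
import cv2
i=cv2.imread('pics/top1.png')[110:270,240:450]; cv2.imwrite('pics/crop1.png',cv2.resize(i,None,fx=3.7,fy=3.7,interpolation=cv2.INTER_CUBIC))"
```

```text
(no output)
```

View pics/crop1.png

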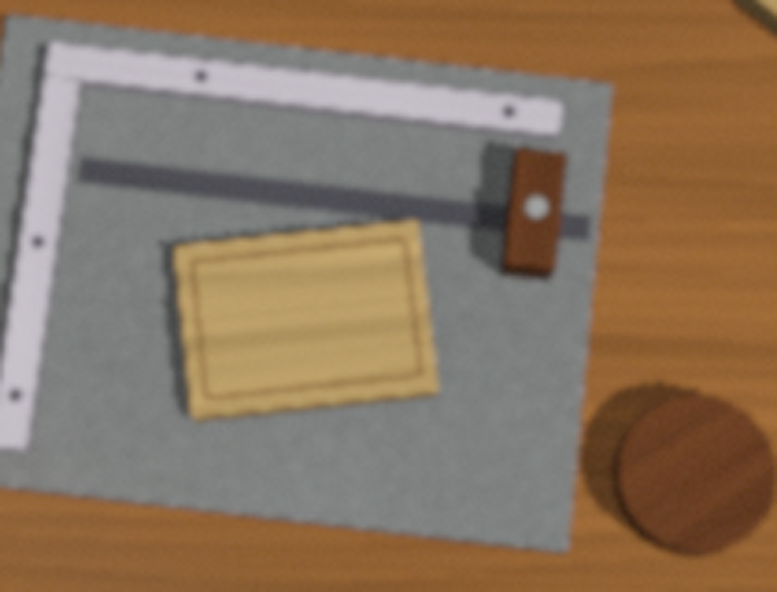

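The top view shows three plaques at (484,106), (322,197) and (203,365). Only the one at (322,197) lies on the jig board and is about 100 x 140 mm. The other two lie on the bench and are larger, so (322,197) is the target, and the crop confirms it: pale wood with a scored border. The fence corner is at about (260,131), the jaw at (384,167) and the coasters at (428,238).

```bash
cat > fit.py <<'E'
from h import *
P=dict(vfov=45.4387685665972,cx=331.168,cy=225.244,position=[0.2598,0.0379,1.1974],attitude=[-169.3309,-0.9247,-89.3426])
def quad(cam,mask,z,seed):
    n,l=cv2.connectedComponents(mask.astype(np.uint8)); m=(l==l[seed[1],seed[0]]).astype(np.uint8)
    c=max(cv2.findContours(m,cv2.RETR_EXTERNAL,cv2.CHAIN_APPROX_NONE)[0],key=cv2.contourArea)[:,0,:]
    w=np.array([ray(cam,u,z)[:2] for u in c]); r=cv2.minAreaRect((w*1000).astype(np.float32)); return r,cv2.boxPoints(r),m
E
python3 - <<'E'
from fit import *
np.set_printoptions(precision=1,suppress=True)
im=cv2.imread('pics/top1.png'); hsv=cv2.cvtColor(im,cv2.COLOR_BGR2HSV); H,S,V=[hsv[:,:,i].astype(int) for i in range(3)]
print([hsv[v,u] for u,v in [(322,197),(320,240),(275,128),(250,180),(384,160),(384,175),(428,238),(370,168),(480,300)]])
roi=np.zeros(H.shape,bool); roi[105:262,215:412]=1
print('plaque',*quad(P,(S>60)&(V>120)&roi,.027,(322,197))[:2])
print('fence',*quad(P,(S<40)&(V>165)&roi,.024,(330,130))[:2])
print('jaw',*quad(P,(S>110)&(V<150)&(V>50)&roi&(np.arange(640)[None]<400),.039,(384,160))[:2])
print('board',*quad(P,(S<50)&roi,.009,(320,240))[:2])
E
```

```text
[array([ 19, 114, 183], dtype=uint8), array([ 75,   4, 132], dtype=uint8), array([140,  12, 197], dtype=uint8), array([146,  10, 198], dtype=uint8), array([ 12, 171,  97], dtype=uint8), array([ 11, 167,  99], dtype=uint8), array([ 12, 174, 104], dtype=uint8), array([120,  15,  50], dtype=uint8), array([ 15, 163, 166], dtype=uint8)]
plaque ((543.13134765625, 41.13044357299805), (103.96575927734375, 141.6069793701172), 7.144688129425049) [[482.7 104.9]
 [500.4 -35.6]
 [603.5 -22.7]
 [585.9 117.8]]
fence ((486.2087707519531, 35.53369140625), (1020.5293579101562, 1437.100341796875), 1.237915277481079) [[ -39.5  742.9]
 [  -8.4 -693.9]
 [1011.9 -671.8]
 [ 980.8  764.9]]
jaw ((604.3679809570312, -87.21031188964844), (28.429828643798828, 70.811279296875), 84.96796417236328) [[ 567.9  -98.3]
 [ 638.4 -104.5]
 [ 640.9  -76.2]
 [ 570.3  -69.9]]
board ((571.9760131835938, 56.199859619140625), (360.1237487792969, 279.26141357421875), 84.0619125366211) [[ 414.5 -108.5]
 [ 692.2 -137.3]
 [ 729.5  220.9]
 [ 451.7  249.7]]
```

```bash
cat > plan.py <<'E'
from fit import *
YJ=-5.93; O=np.array([.572,.0562])
Rj=R.from_euler('z',YJ,degrees=True).as_matrix()[:2,:2]
def w(j): return O+Rj@(np.array(j)/1000)
def jg(p): return Rj.T@(np.array(p)[:2]-O)*1000
def plan(jx,jy,z,rel,N):
    "rows to jig xy mm, TCP z m, tool yaw relative to jig"
    o=bot.get_obs(); p=o["ee_pos"]; rot=R.from_euler('xyz',o["tcp_rot"],degrees=True); y0=o["tcp_rot"][2]
    dy=(YJ+rel-y0+180)%360-180; t=w([jx,jy])-p[:2]
    D=(t[0]+1j*t[1])*np.exp(-1j*np.radians(y0)); q=np.exp(1j*np.radians(dy/N))
    d=D/(N if abs(q-1)<1e-9 else (1-q**N)/(1-q))
    print("rows",N,"offset cm",np.round([d.real*100,-d.imag*100,-(z-p[2])*100/N],3),"twist z",round(-np.radians(dy/N),4))
def st():
    o=bot.get_obs(); print(round(o["time"],2),"jig",jg(o["ee_pos"]).round(1),"z",o["ee_pos"][2].round(4),"rot",np.round(o["tcp_rot"]-[0,0,YJ],2),"F",o["wrist_force"].round(1),round(o["opening"],4),"q",o["q"].round(0))
E
python3 - <<'E'
from plan import *
st(); print(np.round([proj(P,[*w([100,130]),.024]),proj(P,[*w([100,-150]),.024]),proj(P,[*w([-120,130]),.024])],1))
plan(-20,-118,.12,90,15)
E
```

```text
1.4 jig [-374.4  401.6] z 0.2171 rot [-180.      0.    159.93] F [-0.9  0.5  0.9] 0.0855 q [64.  5. 10. 95. -0. 90.]
[[260.6 130.9]
 [390.3 145.9]
 [246.1 231.1]]
rows 15 offset cm [-4.458 -0.234  0.647] twist z 0.0814
```

Call:
move_arm:
  offset:
    - [-4.46,-0.23,0]
    - [-4.46,-0.23,0]
    - [-4.46,-0.23,0]
    - [-4.46,-0.23,0]
    - [-4.46,-0.23,0]
  twist:
    - [0,0,0.0814]
    - [0,0,0.0814]
    - [0,0,0.0814]
    - [0,0,0.0814]
    - [0,0,0.0814]
  grip: [0.3,0.3,0.3,0.3,0.3]

```text
time: 1.9
ee_pos: [0.4165, 0.3557, 0.2169]
tcp_rot: [-180.0, 0.0, 130.5]
wrist_force: [0.4, 1.2, -0.4]
opening: 0.0258
grasp_force: 0.0
```

Call:
move_arm:
  offset:
    - [-4.46,-0.23,0]
    - [-4.46,-0.23,0]
    - [-4.46,-0.23,0]
    - [-4.46,-0.23,0]
    - [-4.46,-0.23,0]
  twist:
    - [0,0,0.0814]
    - [0,0,0.0814]
    - [0,0,0.0814]
    - [0,0,0.0814]
    - [0,0,0.0814]
  grip: [0.3,0.3,0.3,0.3,0.3]

```text
time: 2.4
ee_pos: [0.5214, 0.1601, 0.2169]
tcp_rot: [-180.0, 0.0, 107.2]
wrist_force: [0.7, 0.1, -0.4]
opening: 0.0257
grasp_force: 0.0
```

Call:
move_arm:
  offset:
    - [-4.46,-0.23,0]
    - [-4.46,-0.23,0]
    - [-4.46,-0.23,0]
    - [-4.46,-0.23,0]
    - [-4.46,-0.23,0]
  twist:
    - [0,0,0.0814]
    - [0,0,0.0814]
    - [0,0,0.0814]
    - [0,0,0.0814]
    - [0,0,0.0814]
  grip: [0.3,0.3,0.3,0.3,0.3]

```text
time: 2.9
ee_pos: [0.5404, -0.061, 0.2169]
tcp_rot: [180.0, -0.0, 83.8]
wrist_force: [0.6, 0.0, -0.6]
opening: 0.0258
grasp_force: 0.0
```

```bash
python3 -c "
from plan import *
st(); plan(-20,-118,.075,90,5)"
```

```text
2.9 jig [ -19.4 -119.8] z 0.2169 rot [179.99  -0.    89.78] F [ 0.6  0.  -0.6] 0.0258 q [-6.  4.  9. 95.  0. 90.]
rows 5 offset cm [ 0.037 -0.013  2.839] twist z -0.0008
```

Call:
move_arm:
  offset:
    - [0.03,0,4]
    - [0.03,0,4]
    - [0.03,0,4]
    - [0,0,2.5]
    - [0,0,1.0]
  twist:
    - [0,0,0]
    - [0,0,0]
    - [0,0,0]
    - [0,0,0]
    - [0,0,0]
  grip: [0.3,0.3,0.3,0.3,0.3]

```text
time: 3.4
ee_pos: [0.5389, -0.0582, 0.0593]
tcp_rot: [-179.8, -0.0, 84.0]
wrist_force: [-0.0, -0.2, 1.0]
opening: 0.0256
grasp_force: 0.0
```

```bash
python3 -c "
from plan import *
st(); 
p=viewer.camera('side'); save(p,'side2.png'); i=p['color'][180:330,280:480,::-1]; cv2.imwrite('pics/s2.png',cv2.resize(i,None,fx=4,fy=4,interpolation=cv2.INTER_CUBIC))
M,o=pose(p)
print(pose(p)[1])"
```

```text
3.4 jig [ -21.1 -117.2] z 0.0593 rot [-179.78   -0.     89.96] F [-0.  -0.2  1. ] 0.0256 q [-6.  4. -8. 78. -0. 90.]
[ 0.31750239 -0.75015402  0.87796106]
```

View pics/s2.png

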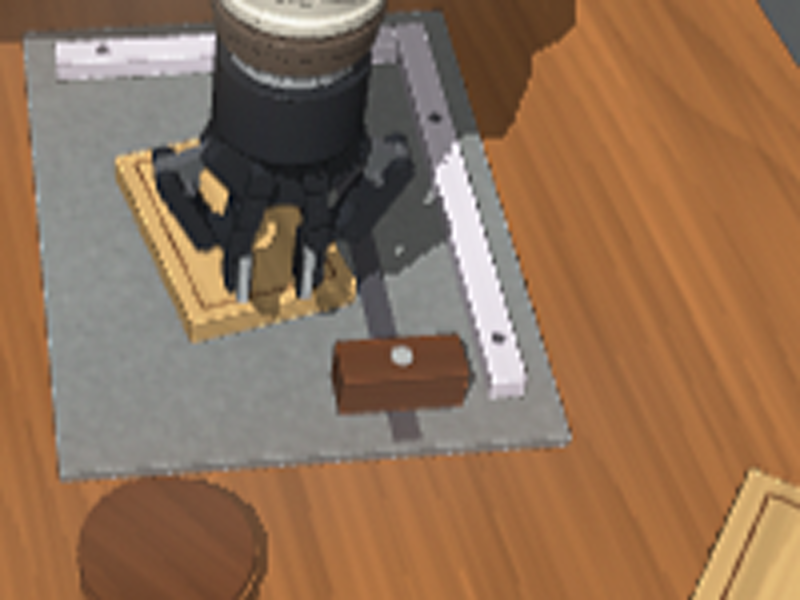

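The side view shows the part-open fingertips at about (340,254) and (356,254), still above the board between the plaque's right edge and the jaw, at (380,273).

```bash
python3 -c "
from plan import *
p=dict(vfov=50.93354273715182,cx=319.405,cy=237.204,position=[.3175,-.7502,.878],attitude=[-136.4109,-1.0561,-11.7648])
for uv in [(340,254.5),(356,253.8)]:
  for z in [.02,.03,.04,.05]: print(uv,z,jg(ray(p,uv,z)))"
```

```text
(340, 254.5) 0.02 [-29.7931779 -75.4217507]
(340, 254.5) 0.03 [-31.425265   -84.19746558]
(340, 254.5) 0.04 [-33.05735209 -92.97318045]
(340, 254.5) 0.05 [ -34.68943919 -101.74889532]
(356, 253.8) 0.02 [  6.93873416 -76.42369961]
(356, 253.8) 0.03 [  4.8785362  -85.18773675]
(356, 253.8) 0.04 [  2.81833824 -93.9517739 ]
(356, 253.8) 0.05 [   0.75814028 -102.71581104]
```

Call:
move_arm:
  offset:
    - [0,0,1.2]
    - [0,0,1.3]
    - [0.8,0,0]
    - [0.8,0,0]
    - [0.8,0,0]
  twist:
    - [0,0,0]
    - [0,0,0]
    - [0,0,0]
    - [0,0,0]
    - [0,0,0]
  grip: [0.3,0.3,0.3,0.3,0.3]

```text
time: 3.95
ee_pos: [0.5435, -0.0336, 0.0379]
tcp_rot: [179.9, -0.0, 84.0]
wrist_force: [0.1, 0.6, -0.2]
opening: 0.0254
grasp_force: 0.0
```

Call:
move_arm:
  offset:
    - [0.8,0,0]
    - [0.8,0,0]
    - [0.8,0,0]
    - [0.8,0,0]
    - [0.8,0,0]
  twist:
    - [0,0,0]
    - [0,0,0]
    - [0,0,0]
    - [0,0,0]
    - [0,0,0]
  grip: [0.3,0.3,0.3,0.3,0.3]

```text
time: 4.45
ee_pos: [0.5472, 0.0061, 0.0371]
tcp_rot: [-180.0, 0.0, 84.0]
wrist_force: [0.1, 1.4, 0.3]
opening: 0.0258
grasp_force: 0.0
```

```bash
python3 -c "
from plan import *
st(); p=viewer.camera('side');i=p['color'][150:330,260:480,::-1]; cv2.imwrite('pics/s3.png',cv2.resize(i,None,fx=3.3,fy=3.3,interpolation=cv2.INTER_CUBIC))"
```

```text
4.45 jig [-19.5 -52.4] z 0.0371 rot [-180.      0.     89.98] F [0.1 1.4 0.3] 0.0258 q [  1.   5. -10.  75.  -0.  97.]
```

View pics/s3.png

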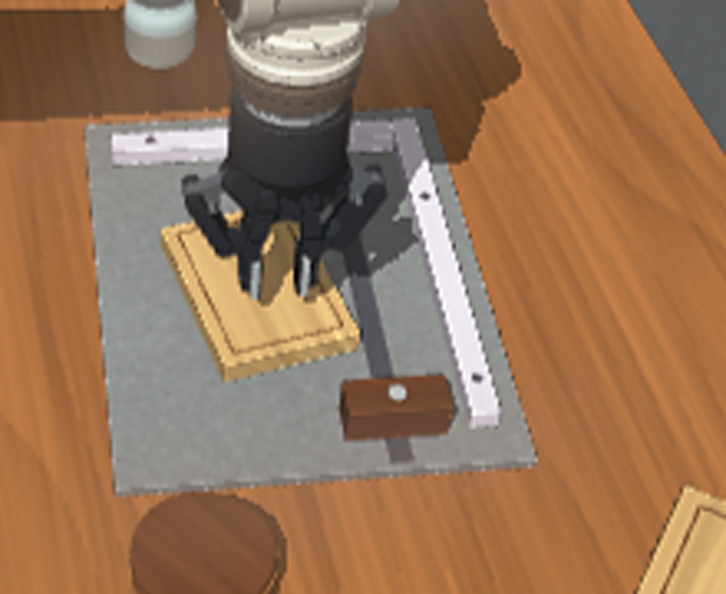

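The fingers ride above the plaque, whose corner is still at (329,264), so it hasn't moved. I'll lift, go back and go lower.

Call:
move_arm:
  offset:
    - [0,0,-2]
    - [-3.3,0,0]
    - [-3.4,0,0]
    - [0,0,1.7]
    - [0,0,1.0]
  twist:
    - [0,0,0]
    - [0,0,0]
    - [0,0,0]
    - [0,0,0]
    - [0,0,0]
  grip: [0.3,0.3,0.3,0.3,0.3]

```text
time: 5.0
ee_pos: [0.5399, -0.0619, 0.0293]
tcp_rot: [-180.0, -0.0, 84.0]
wrist_force: [-0.2, 0.2, -0.3]
opening: 0.0253
grasp_force: 0.0
```

Call:
move_arm:
  offset:
    - [0,0,0]
    - [0,0,0.2]
    - [0,0,0]
  twist:
    - [0,0,0]
    - [0,0,0]
    - [0,0,0]
  grip: [0.3,0.3,0.3]

```text
time: 5.3
ee_pos: [0.5404, -0.0607, 0.0284]
tcp_rot: [180.0, -0.0, 84.1]
wrist_force: [-0.9, 0.8, -0.0]
opening: 0.0255
grasp_force: 0.0
```

```bash
python3 -c "
from plan import *
st()"
```

```text
5.3 jig [ -19.4 -119.6] z 0.0284 rot [179.98  -0.    90.02] F [-0.9  0.8 -0. ] 0.0255 q [ -6.   5. -11.  74.   0.  90.]
```

Call:
move_arm:
  offset:
    - [0,0,0.2]
    - [0,0,0.2]
    - [0,0,0]
  twist:
    - [0,0,0]
    - [0,0,0]
    - [0,0,0]
  grip: [0.3,0.3,0.3]

```text
time: 5.6
ee_pos: [0.5401, -0.0611, 0.0239]
tcp_rot: [-180.0, 0.0, 84.1]
wrist_force: [-0.4, -0.5, -0.3]
opening: 0.0254
grasp_force: 0.0
```

```bash
python3 -c "
from plan import *
st(); p=viewer.camera('side');i=p['color'][180:330,280:480,::-1]; cv2.imwrite('pics/s4.png',cv2.resize(i,None,fx=4,fy=4,interpolation=cv2.INTER_CUBIC))"
```

```text
5.6 jig [ -19.6 -120. ] z 0.0239 rot [-179.99    0.     89.99] F [-0.4 -0.5 -0.3] 0.0254 q [ -6.   5. -11.  74.  -0.  89.]
```

View pics/s4.png

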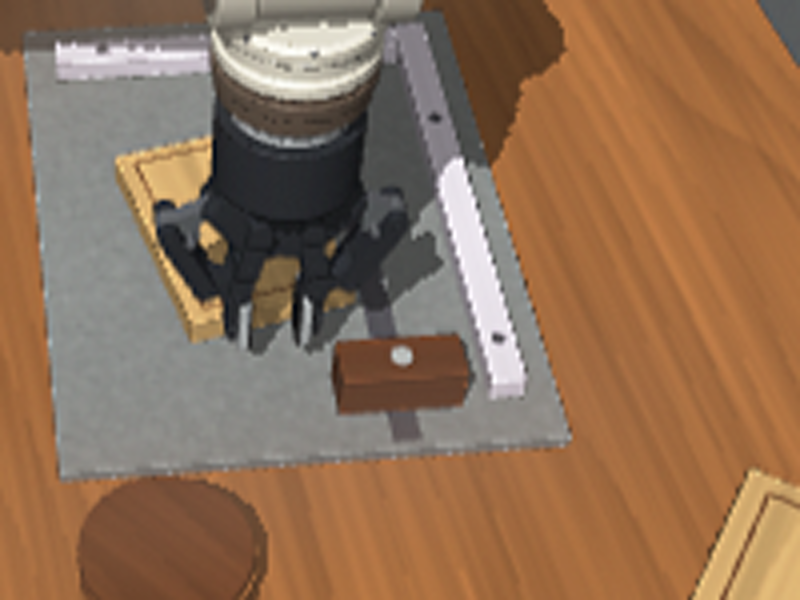

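The fingertips, at (341,266) and (356,266), are now just above the board beside the plaque's right edge and clear of the jaw. I'll push towards the left fence.

Call:
move_arm:
  offset:
    - [0.6,0,0]
    - [0.6,0,0]
    - [0.6,0,0]
    - [0.6,0,0]
    - [0.6,0,0]
  twist:
    - [0,0,0]
    - [0,0,0]
    - [0,0,0]
    - [0,0,0]
    - [0,0,0]
  grip: [0.3,0.3,0.3,0.3,0.3]

```text
time: 6.15
ee_pos: [0.5433, -0.0307, 0.0241]
tcp_rot: [180.0, -0.0, 84.1]
wrist_force: [0.2, -0.2, -0.5]
opening: 0.0259
grasp_force: 0.0
```

Call:
move_arm:
  offset:
    - [0.6,0,0]
    - [0.6,0,0]
    - [0.6,0,0]
    - [0.6,0,0]
    - [0.6,0,0]
  twist:
    - [0,0,0]
    - [0,0,0]
    - [0,0,0]
    - [0,0,0]
    - [0,0,0]
  grip: [0.3,0.3,0.3,0.3,0.3]

```text
time: 6.65
ee_pos: [0.5464, -0.0011, 0.0241]
tcp_rot: [-180.0, 0.0, 84.0]
wrist_force: [0.3, -0.0, -0.4]
opening: 0.0254
grasp_force: 0.0
```

```bash
python3 -c "
from plan import *
st(); p=viewer.camera('side');i=p['color'][150:330,260:480,::-1]; cv2.imwrite('pics/s5.png',cv2.resize(i,None,fx=3.3,fy=3.3,interpolation=cv2.INTER_CUBIC))"
```

```text
6.65 jig [-19.5 -59.6] z 0.0241 rot [-180.      0.     89.97] F [ 0.3 -0.  -0.4] 0.0254 q [ -0.   5. -11.  74.  -0.  96.]
```

View pics/s5.png

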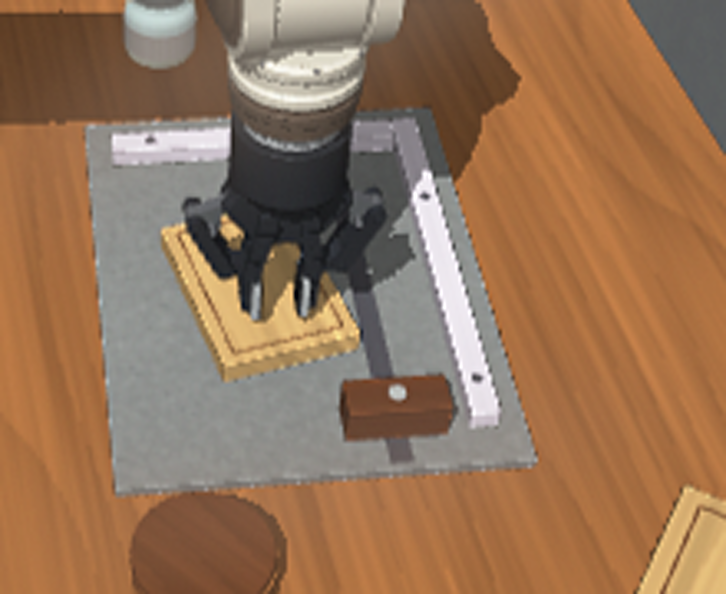

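The fingers are still over the plaque. The tips are at (338,246), and the plaque hasn't moved. I'll measure the tip height from depth.

```bash
python3 -c "
from plan import *
np.set_printoptions(precision=3,suppress=True)
o=bot.get_obs(); print(o['ee_pos'],o['q'])
p=viewer.camera('side')
M,t=pose(p)
v,u=np.mgrid[215:262,320:375]; z=p['depth'][215:262,320:375]
X=t+np.stack([(u-p['cx'])/f(p)*z,(v-p['cy'])/f(p)*z,z],-1)@M.T
hsv=cv2.cvtColor(p['color'],cv2.COLOR_RGB2HSV)[215:262,320:375]
for c in [337-320,338-320,352-320,353-320]:
  for r in range(20,44,2): print(c+320,r+215,jg(X[r,c,:2]).round(0),X[r,c,2].round(3),hsv[r,c])
for n in ['top','wrist']:
  p=viewer.camera(n); save(p,n+'6.png')
"
```

```text
[ 0.547 -0.     0.024] [ -0.053   5.24  -11.036  73.718   0.02   95.88 ]
337 235 [-39. -70.] 0.079 [113  13  76]
337 237 [-38. -69.] 0.072 [ 90   7 175]
337 239 [-38. -71.] 0.067 [ 96   8 170]
337 241 [-38. -69.] 0.058 [ 96   8 170]
337 243 [-38. -71.] 0.055 [ 96   8 169]
337 245 [-38. -72.] 0.049 [103  14 165]
337 247 [-35. -59.] 0.028 [ 18 127 155]
337 249 [-36. -66.] 0.029 [ 19 118 224]
337 251 [-36. -70.] 0.027 [ 18 120 221]
337 253 [-37. -76.] 0.026 [ 18 119 223]
337 255 [-38. -86.] 0.031 [ 16 129 184]
337 257 [-39. -88.] 0.026 [ 19 119 228]
338 235 [-37. -72.] 0.081 [105  12 124]
338 237 [-36. -69.] 0.072 [ 99  11 169]
338 239 [-36. -70.] 0.066 [105  12 132]
338 241 [-36. -70.] 0.06 [102  10 132]
338 243 [-35. -70.] 0.053 [105   8 123]
338 245 [-35. -70.] 0.046 [108  15  87]
338 247 [-32. -56.] 0.025 [ 18 122 152]
338 249 [-33. -63.] 0.026 [ 18 119 222]
338 251 [-34. -70.] 0.026 [ 19 118 223]
338 253 [-35. -76.] 0.026 [ 18 119 222]
338 255 [-36. -84.] 0.029 [ 16 128 183]
338 257 [-36. -88.] 0.026 [ 19 116 235]
352 235 [ -6. -72.] 0.079 [ 98   5 192]
352 237 [ -5. -72.] 0.072 [ 
[... 190 characters left out ...]
] 0.025 [ 19 120 226]
352 249 [ -1. -65.] 0.024 [ 18 120 225]
352 251 [ -3. -75.] 0.029 [ 15 133 178]
352 253 [ -3. -77.] 0.024 [ 19 117 232]
352 255 [ -4. -84.] 0.025 [ 18 120 197]
352 257 [ -4. -86.] 0.021 [ 18 123 179]
353 235 [ -3. -72.] 0.078 [102   7 186]
353 237 [ -2. -70.] 0.07 [ 90   6 169]
353 239 [ -2. -72.] 0.065 [102  10 130]
353 241 [ -1. -70.] 0.056 [ 96  11 120]
353 243 [ -1. -68.] 0.048 [ 18  44 116]
353 245 [  2. -56.] 0.028 [ 18  94 117]
353 247 [  2. -61.] 0.027 [ 18 121 223]
353 249 [  1. -65.] 0.025 [ 19 118 223]
353 251 [ -0. -75.] 0.028 [ 16 128 185]
353 253 [ -1. -79.] 0.026 [ 19 118 230]
353 255 [ -1. -83.] 0.025 [ 18 119 169]
353 257 [ -1. -86.] 0.021 [ 18 120 174]
```

View pics/wrist6.png

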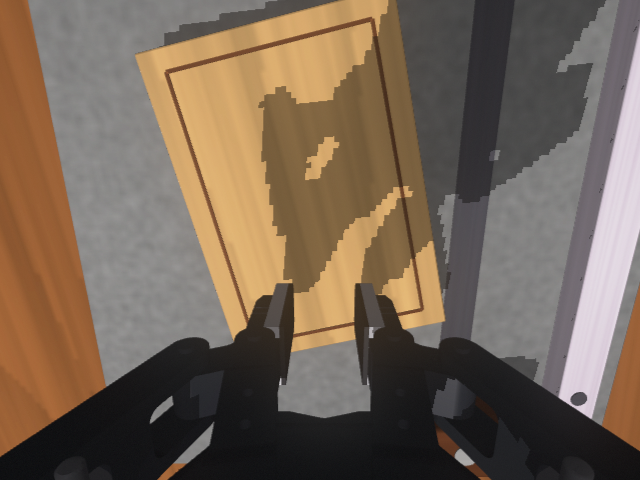

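The wrist view shows the fingers over the plaque's right end, and depth puts the tips at z≈0.044 while the TCP reads 0.024. So the tips are really 20 mm above the reported TCP, and I'll use that measured value.

Call:
move_arm:
  offset:
    - [-3,0,0]
    - [-3,0,0]
    - [0,0,1.2]
    - [0,0,1.2]
    - [0,0,0]
  twist:
    - [0,0,0]
    - [0,0,0]
    - [0,0,0]
    - [0,0,0]
    - [0,0,0]
  grip: [0.3,0.3,0.3,0.3,0.3]

```text
time: 7.35
ee_pos: [0.5388, -0.0608, -0.0022]
tcp_rot: [-179.8, -0.0, 84.0]
wrist_force: [-0.7, -0.5, -0.0]
opening: 0.0259
grasp_force: 0.0
```

```bash
cat > tip.py <<'E'
from plan import *
def tip():
    p=viewer.camera('side'); M,t=pose(p); v,u=np.mgrid[0:480,0:640]; z=p['depth']
    X=t+np.stack([(u-p['cx'])/f(p)*z,(v-p['cy'])/f(p)*z,z],-1)@M.T
    h=cv2.cvtColor(p['color'],cv2.COLOR_RGB2HSV); J=(X[...,:2]-O)@Rj*1000
    c=jg(bot.get_obs()['ee_pos'])
    m=(h[...,1]<45)&(z>0)&(abs(J-c).max(-1)<35)&(X[...,2]>.016)&(X[...,2]<.15)&(J[...,1]<c[1]-4)
    print('n',m.sum(),'lowest z',np.sort(X[...,2][m])[:25].round(3)); return p,X,J,h
if __name__=='__main__': st(); tip()
E
python3 tip.py
```

```text
7.35 jig [ -21.  -119.8] z -0.0022 rot [-1.7981e+02 -1.0000e-02  8.9970e+01] F [-0.7 -0.5 -0. ] 0.0259 q [ -6.   6. -13.  71.   0.  90.]
n 630 lowest z [0.016 0.016 0.018 0.019 0.019 0.019 0.019 0.02  0.02  0.02  0.021 0.021
 0.021 0.021 0.022 0.022 0.022 0.022 0.023 0.023 0.023 0.023 0.024 0.024
 0.024]
```

Call:
move_arm:
  offset:
    - [0,0,0.3]
    - [0.6,0,0]
    - [0.6,0,0]
    - [0.6,0,0]
    - [0.6,0,0]
  twist:
    - [0,0,0]
    - [0,0,0]
    - [0,0,0]
    - [0,0,0]
    - [0,0,0]
  grip: [0.3,0.3,0.3,0.3,0.3]

```text
time: 7.9
ee_pos: [0.5428, -0.0367, -0.0027]
tcp_rot: [180.0, 0.0, 84.1]
wrist_force: [-0.1, -1.3, -0.2]
opening: 0.0259
grasp_force: 0.5
```

Call:
move_arm:
  offset:
    - [0.6,0,0]
    - [0.6,0,0]
    - [0.6,0,0]
    - [0.6,0,0]
    - [0.6,0,0]
  twist:
    - [0,0,0]
    - [0,0,0]
    - [0,0,0]
    - [0,0,0]
    - [0,0,0]
  grip: [0.3,0.3,0.3,0.3,0.3]

```text
time: 8.4
ee_pos: [0.5458, -0.007, -0.0029]
tcp_rot: [180.0, 0.0, 84.0]
wrist_force: [-0.5, -1.1, 0.6]
opening: 0.0253
grasp_force: 0.5
```

```bash
python3 -c "
from tip import *
np.set_printoptions(precision=1,suppress=True)
st(); p,X,J,h=tip()
m=(h[...,1]>80)&(abs(X[...,2]-.0265)<.004)&(abs(J-[-25,0]).max(-1)<120)
q=J[m]; print(q.min(0),q.max(0)); r=cv2.minAreaRect(q.astype(np.float32)); print(r,cv2.boxPoints(r))
i=p['color'][150:330,260:480,::-1]; cv2.imwrite('pics/s7.png',cv2.resize(i,None,fx=3.3,fy=3.3,interpolation=cv2.INTER_CUBIC))"
```

```text
8.4 jig [-19.5 -65.6] z -0.0029 rot [180.   0.  90.] F [-0.5 -1.1  0.6] 0.0253 q [ -1.   6. -13.  71.  -0.  95.]
n 611 lowest z [0. 0. 0. 0. 0. 0. 0. 0. 0. 0. 0. 0. 0. 0. 0. 0. 0. 0. 0. 0. 0. 0. 0. 0.
 0.]
[-83.1 -62.8] [34.3 85.2]
((-23.609817504882812, 13.439468383789062), (99.28913116455078, 155.49583435058594), 9.277496337890625) [[-85.1  82.2]
 [-60.1 -71.3]
 [ 37.9 -55.3]
 [ 12.9  98.2]]
```

View pics/s7.png

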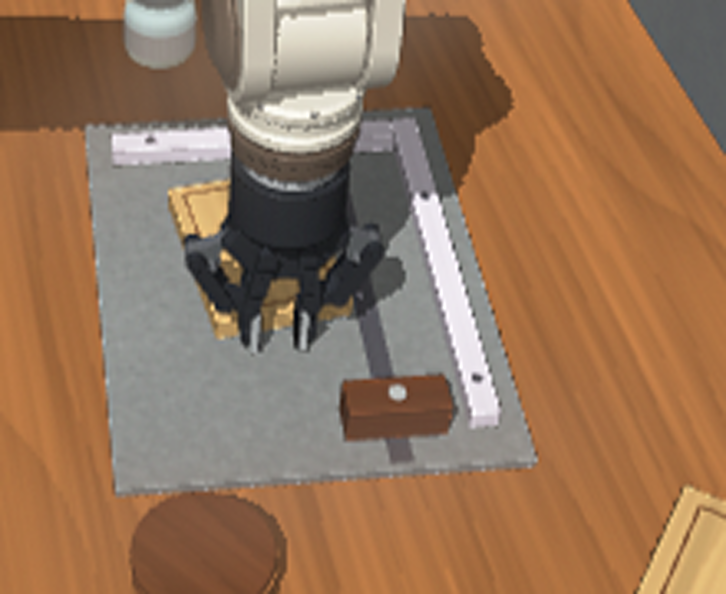

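The plaque is now being pushed and is turning square, with its near-right corner at about (327,252). I'll continue.

Call:
move_arm:
  offset:
    - [0.6,0,0]
    - [0.6,0,0]
    - [0.6,0,0]
    - [0.6,0,0]
    - [0.6,0,0]
  twist:
    - [0,0,0]
    - [0,0,0]
    - [0,0,0]
    - [0,0,0]
    - [0,0,0]
  grip: [0.3,0.3,0.3,0.3,0.3]

```text
time: 8.95
ee_pos: [0.5489, 0.0228, -0.003]
tcp_rot: [-180.0, 0.0, 84.0]
wrist_force: [0.0, -0.3, -0.7]
opening: 0.0256
grasp_force: 0.4
```

Call:
move_arm:
  offset:
    - [0.4,0,0]
    - [0.3,0,0]
    - [0.2,0,0]
    - [0.2,0,0]
  twist:
    - [0,0,0]
    - [0,0,0]
    - [0,0,0]
    - [0,0,0]
  grip: [0.3,0.3,0.3,0.3]

```text
time: 9.35
ee_pos: [0.5496, 0.0326, -0.003]
tcp_rot: [-180.0, 0.1, 84.0]
wrist_force: [-3.9, -11.1, 3.7]
opening: 0.0259
grasp_force: 5.5
```

```bash
python3 -c "
from plan import *
st()"
```

```text
9.35 jig [-19.8 -25.8] z -0.003 rot [-1.7996e+02  1.1000e-01  8.9960e+01] F [ -3.9 -11.1   3.7] 0.0259 q [  3.   7. -12.  71.  -0.  99.]
```

Call:
move_arm:
  offset:
    - [-1.2,0,0]
    - [0,0,-3]
    - [0,0,-3]
  twist:
    - [0,0,0]
    - [0,0,0]
    - [0,0,0]
  grip: [0.3,0.3,0.3]

```text
time: 9.65
ee_pos: [0.548, 0.0205, 0.057]
tcp_rot: [-179.9, -0.0, 84.0]
wrist_force: [0.5, 1.1, 0.7]
opening: 0.0257
grasp_force: 0.0
```

```bash
python3 -c "
from plan import *
st(); plan(-110,60,.055,0,11)"
```

```text
9.65 jig [-20.2 -37.9] z 0.057 rot [-1.7989e+02 -1.0000e-02  8.9930e+01] F [0.5 1.1 0.7] 0.0257 q [ 2.  5. -8. 77.  0. 98.]
rows 11 offset cm [ 0.152 -1.332  0.018] twist z 0.1427
```

Call:
move_arm:
  offset:
    - [0.15,-1.33,0]
    - [0.15,-1.33,0]
    - [0.15,-1.33,0]
    - [0.15,-1.33,0]
    - [0.15,-1.33,0]
  twist:
    - [0,0,0.1427]
    - [0,0,0.1427]
    - [0,0,0.1427]
    - [0,0,0.1427]
    - [0,0,0.1427]
  grip: [0.6,0.6,0.6,0.6,0.6]

```text
time: 10.15
ee_pos: [0.4909, 0.0525, 0.0572]
tcp_rot: [-180.0, -0.0, 42.8]
wrist_force: [0.3, 0.7, 0.3]
opening: 0.0513
grasp_force: 0.0
```

Call:
move_arm:
  offset:
    - [0.15,-1.33,0]
    - [0.15,-1.33,0]
    - [0.15,-1.33,0]
    - [0.15,-1.33,0]
    - [0.15,-1.33,0]
  twist:
    - [0,0,0.1427]
    - [0,0,0.1427]
    - [0,0,0.1427]
    - [0,0,0.1427]
    - [0,0,0.1427]
  grip: [0.6,0.6,0.6,0.6,0.6]

```text
time: 10.65
ee_pos: [0.4743, 0.0659, 0.0574]
tcp_rot: [-177.7, 0.0, 6.7]
wrist_force: [0.4, -0.8, -0.3]
opening: 0.0514
grasp_force: 0.0
```

Call:
move_arm:
  offset:
    - [0.15,-1.33,0]
    - [0,0,0]
  twist:
    - [0,0,0.1427]
    - [0,0,0]
  grip: [0.6,0.6]

```text
time: 10.85
ee_pos: [0.4757, 0.0303, 0.0579]
tcp_rot: [-175.9, 0.5, 1.2]
wrist_force: [0.2, 0.5, -0.3]
opening: 0.0514
grasp_force: 0.0
```

```bash
python3 -c "
from plan import *
np.set_printoptions(precision=1,suppress=True)
st(); plan(-110,60,-.003,0,3)
p=viewer.camera('wrist'); T=np.array(p['tool_from_camera']); o=bot.get_obs()
A=np.eye(4); A[:3,:3]=R.from_euler('xyz',o['tcp_rot'],degrees=True).as_matrix(); A[:3,3]=o['ee_pos']; W=A@T
z=p['depth']; v,u=np.mgrid[0:480,0:640]
X=np.stack([(u-p['cx'])/f(p)*z,(v-p['cy'])/f(p)*z,z],-1)@W[:3,:3].T+W[:3,3]; J=(X[...,:2]-O)@Rj*1000
h=cv2.cvtColor(p['color'],cv2.COLOR_RGB2HSV); m=(h[...,1]>80)&(h[...,2]>60)&(z>0)&(abs(J[...,0])<125)&(J[...,1]<128)&(J[...,1]>-60)
print(m.sum(),'plaque top z',np.median(X[...,2][m])*1000); 
g=(h[...,1]<15)&(abs(J[...,0])<110)&(abs(J[...,1])<100); print('board z',np.median(X[...,2][g])*1000)
m&=abs(X[...,2]-np.median(X[...,2][m]))<.006; r=cv2.minAreaRect(J[m].astype(np.float32)); print(r); print(cv2.boxPoints(r)); save(p,'w8.png')
print(T)"
```

```text
10.85 jig [-93.1 -35.7] z 0.0579 rot [-175.9    0.5    7.1] F [ 0.2  0.5 -0.3] 0.0514 q [  1.  -5. -17.  78.   4. 180.]
rows 3 offset cm [-0.3 -3.2  2. ] twist z 0.0412
53587 plaque top z 26.888122322413942
board z 8.929276551495475
((-20.009273529052734, 57.4871826171875), (92.34033966064453, 140.97438049316406), 3.7626116275787354)
[[-70.7 124.8]
 [-61.5 -15.9]
 [ 30.7  -9.8]
 [ 21.4 130.9]]
[[-0.  -1.  -0.3  0.1]
 [ 1.  -0.  -0.   0. ]
 [ 0.  -0.3  1.  -0.2]
 [ 0.   0.   0.   1. ]]
```

```bash
cat >> plan.py <<'E'
def plan3(jx,jy,z,rel,N,sgn):
    o=bot.get_obs(); R0=R.from_euler('xyz',o["tcp_rot"],degrees=True); Rt=R.from_euler('xyz',[180,0,YJ+rel],degrees=True)
    v=(R0.inv()*Rt).as_rotvec()
    if v[2]*sgn<0: v=v*(1-2*np.pi/np.linalg.norm(v))
    S=sum((R0*R.from_rotvec(v*k/N)).as_matrix() for k in range(N))
    D=np.r_[w([jx,jy]),z]-o["ee_pos"]; print("rows",N,"offset",(np.linalg.solve(S,D)*100).round(3),"twist",(v/N).round(4))
E
python3 -c "
from plan import *
plan3(-112,60,.055,180,22,-1)"
```

```text
rows 22 offset [ 0.647 -0.131  0.029] twist [-0.0009 -0.0049 -0.137 ]
```

Call:
move_arm:
  offset:
    - [0.65,-0.13,0.03]
    - [0.65,-0.13,0.03]
    - [0.65,-0.13,0.03]
    - [0.65,-0.13,0.03]
    - [0.65,-0.13,0.03]
  twist:
    - [-0.0009,-0.0049,-0.137]
    - [-0.0009,-0.0049,-0.137]
    - [-0.0009,-0.0049,-0.137]
    - [-0.0009,-0.0049,-0.137]
    - [-0.0009,-0.0049,-0.137]
  grip: [0.6,0.6,0.6,0.6,0.6]

```text
time: 11.4
ee_pos: [0.5043, 0.0496, 0.0568]
tcp_rot: [-176.3, -0.9, 41.2]
wrist_force: [0.3, -0.0, -0.4]
opening: 0.0512
grasp_force: 0.0
```

Call:
move_arm:
  offset:
    - [0.65,-0.13,0.03]
    - [0.65,-0.13,0.03]
    - [0.65,-0.13,0.03]
    - [0.65,-0.13,0.03]
    - [0.65,-0.13,0.03]
  twist:
    - [-0.0009,-0.0049,-0.137]
    - [-0.0009,-0.0049,-0.137]
    - [-0.0009,-0.0049,-0.137]
    - [-0.0009,-0.0049,-0.137]
    - [-0.0009,-0.0049,-0.137]
  grip: [0.6,0.6,0.6,0.6,0.6]

```text
time: 11.9
ee_pos: [0.5164, 0.08, 0.0563]
tcp_rot: [-177.5, -1.6, 80.4]
wrist_force: [0.4, -0.1, 0.0]
opening: 0.0511
grasp_force: 0.0
```

Call:
move_arm:
  offset:
    - [0.65,-0.13,0.03]
    - [0.65,-0.13,0.03]
    - [0.65,-0.13,0.03]
    - [0.65,-0.13,0.03]
    - [0.65,-0.13,0.03]
  twist:
    - [-0.0009,-0.0049,-0.137]
    - [-0.0009,-0.0049,-0.137]
    - [-0.0009,-0.0049,-0.137]
    - [-0.0009,-0.0049,-0.137]
    - [-0.0009,-0.0049,-0.137]
  grip: [0.6,0.6,0.6,0.6,0.6]

```text
time: 12.4
ee_pos: [0.5066, 0.1112, 0.056]
tcp_rot: [-178.8, -1.5, 119.7]
wrist_force: [-0.6, -0.3, -0.1]
opening: 0.0512
grasp_force: 0.0
```

```bash
python3 -c "
from plan import *
st(); plan3(-112,60,.055,180,8,-1)"
```

```text
12.4 jig [-70.7  47.9] z 0.056 rot [-178.85   -1.48  125.67] F [-0.6 -0.3 -0.1] 0.0512 q [ 12.   2. -11.  79.   1.  72.]
rows 8 offset [ 0.541 -0.137  0.022] twist [-0.0008 -0.0042 -0.1185]
```

Call:
move_arm:
  offset:
    - [0.54,-0.14,0.02]
    - [0.54,-0.14,0.02]
    - [0.54,-0.14,0.02]
    - [0.54,-0.14,0.02]
    - [0.54,-0.14,0.02]
  twist:
    - [-0.0008,-0.0042,-0.1185]
    - [-0.0008,-0.0042,-0.1185]
    - [-0.0008,-0.0042,-0.1185]
    - [-0.0008,-0.0042,-0.1185]
    - [-0.0008,-0.0042,-0.1185]
  grip: [0.6,0.6,0.6,0.6,0.6]

```text
time: 12.9
ee_pos: [0.4832, 0.1258, 0.0557]
tcp_rot: [-179.7, -0.7, 153.7]
wrist_force: [0.0, 1.2, 0.9]
opening: 0.0512
grasp_force: 0.0
```

Call:
move_arm:
  offset:
    - [0.54,-0.14,0.02]
    - [0.54,-0.14,0.02]
    - [0.54,-0.14,0.02]
    - [0,0,0]
  twist:
    - [-0.0008,-0.0042,-0.1185]
    - [-0.0008,-0.0042,-0.1185]
    - [-0.0008,-0.0042,-0.1185]
    - [0,0,0]
  grip: [0.6,0.6,0.6,0.6]

```text
time: 13.3
ee_pos: [0.4664, 0.1271, 0.0553]
tcp_rot: [-180.0, -0.0, 173.8]
wrist_force: [-0.8, 0.0, -0.9]
opening: 0.051
grasp_force: 0.0
```

```bash
cat > wr.py <<'E'
from plan import *
np.set_printoptions(precision=1,suppress=True)
def world(n):
    o=bot.get_obs(); p=viewer.camera(n)
    if n=='wrist':
        A=np.eye(4); A[:3,:3]=R.from_euler('xyz',o['tcp_rot'],degrees=True).as_matrix(); A[:3,3]=o['ee_pos']; W=A@np.array(p['tool_from_camera']); M,t=W[:3,:3],W[:3,3]
    else: M,t=pose(p)
    z=p['depth']; v,u=np.mgrid[0:480,0:640]
    X=np.stack([(u-p['cx'])/f(p)*z,(v-p['cy'])/f(p)*z,z],-1)@M.T+t
    return p,X,(X[...,:2]-O)@Rj*1000,cv2.cvtColor(p['color'],cv2.COLOR_RGB2HSV)
def plaque(n):
    p,X,J,h=world(n)
    m=(h[...,1]>80)&(h[...,2]>60)&(abs(J[...,0])<125)&(J[...,1]<140)&(J[...,1]>-110)&(abs(X[...,2]-.027)<.006)
    m=cv2.morphologyEx(m.astype(np.uint8),cv2.MORPH_OPEN,np.ones((3,3)))>0
    r=cv2.minAreaRect(J[m].astype(np.float32)); print(n,m.sum(),r); print(cv2.boxPoints(r)); return p,X,J,h
E
python3 -c "
from wr import *
st(); plan3(-112,60,.0,180,3,-1)
plaque('top'); plaque('side')"
```

```text
13.3 jig [-112.4   59.7] z 0.0553 rot [-180.    -0.   179.8] F [-0.8  0.  -0.9] 0.051 q [ 15.  -4. -17.  77.  -0.  21.]
rows 3 offset [-0.   0.   1.8] twist [-0. -0. -0.]
top 741 ((-12.670562744140625, 6.991249084472656), (100.43291473388672, 39.55823516845703), 3.5417721271514893)
[[-64.   23.6]
 [-61.6 -15.9]
 [ 38.7  -9.6]
 [ 36.2  29.8]]
side 1663 ((-16.813030242919922, 55.22455596923828), (100.57646179199219, 144.75900268554688), 3.598196268081665)
[[-71.5 124.3]
 [-62.5 -20.2]
 [ 37.9 -13.9]
 [ 28.8 130.6]]
```

Call:
move_arm:
  offset:
    - [0,0,2.5]
    - [0,0,2.5]
    - [0,0,1.0]
    - [0,0,0]
  twist:
    - [0,0,0]
    - [0,0,0]
    - [0,0,0]
    - [0,0,0]
  grip: [0.6,0.6,0.6,0.6]

```text
time: 13.8
ee_pos: [0.4661, 0.1264, -0.0061]
tcp_rot: [-179.9, -0.2, 173.6]
wrist_force: [-0.1, -1.2, 0.5]
opening: 0.0515
grasp_force: 0.0
```

```bash
python3 -c "
from wr import *
st(); p,X,J,h=world('side')
c=jg(bot.get_obs()['ee_pos']); m=(h[...,1]<45)&(abs(J-c).max(-1)<48)&(X[...,2]>.013)&(X[...,2]<.1); q=np.c_[J[m],X[m][:,2]*1000]; print(q[np.argsort(q[:,2])][:25:2])"
```

```text
13.8 jig [-112.6   58.9] z -0.0061 rot [-179.9   -0.2  179.5] F [-0.1 -1.2  0.5] 0.0515 q [ 15.  -2. -22.  70.  -0.  22.]
[[-135.2  107.2   13. ]
 [ -72.9   20.2   13.1]
 [-126.1   55.7   13.2]
 [-141.2   48.8   14.2]
 [ -75.2  100.1   15. ]
 [-103.8   26.4   16.3]
 [-103.6   29.3   16.8]
 [-123.1   26.5   17.8]
 [-124.    84.8   19.3]
 [-118.7   20.2   20.4]
 [-118.5   22.7   21.2]
 [-103.7   28.    21.5]
 [-121.    21.9   22.3]]
```

Call:
move_arm:
  offset:
    - [0,0,0.2]
    - [-0.8,0,0]
    - [-0.8,0,0]
    - [-0.8,0,0]
    - [-0.8,0,0]
  twist:
    - [0,0,0]
    - [0,0,0]
    - [0,0,0]
    - [0,0,0]
    - [0,0,0]
  grip: [0.6,0.6,0.6,0.6,0.6]

```text
time: 14.35
ee_pos: [0.4998, 0.123, -0.0066]
tcp_rot: [-180.0, 0.0, 173.6]
wrist_force: [0.1, 0.1, 0.2]
opening: 0.051
grasp_force: 0.8
```

Call:
move_arm:
  offset:
    - [-0.7,0,0]
    - [-0.7,0,0]
    - [-0.7,0,0]
    - [-0.7,0,0]
    - [-0.6,0,0]
  twist:
    - [0,0,0]
    - [0,0,0]
    - [0,0,0]
    - [0,0,0]
    - [0,0,0]
  grip: [0.6,0.6,0.6,0.6,0.6]

```text
time: 14.85
ee_pos: [0.5331, 0.1192, -0.0069]
tcp_rot: [-180.0, -0.0, 173.7]
wrist_force: [-0.7, 0.1, 0.1]
opening: 0.051
grasp_force: 0.5
```

```bash
python3 -c "
from wr import *
st(); plaque('side')"
```

```text
14.85 jig [-45.2  58.7] z -0.0069 rot [-180.    -0.   179.6] F [-0.7  0.1  0.1] 0.051 q [ 13.   6. -13.  70.  -0.  19.]
side 1523 ((15.090526580810547, 51.94388961791992), (143.05799865722656, 99.6978530883789), 88.7341079711914)
[[-36.3 -18.5]
 [ 63.3 -20.7]
 [ 66.5 122.4]
 [-33.2 124.6]]
```

Call:
move_arm:
  offset:
    - [-0.6,0,0]
    - [-0.6,0,0]
    - [-0.6,0,0]
    - [-0.6,0,0]
    - [-0.5,0,0]
  twist:
    - [0,0,0]
    - [0,0,0]
    - [0,0,0]
    - [0,0,0]
    - [0,0,0]
  grip: [0.6,0.6,0.6,0.6,0.6]

```text
time: 15.4
ee_pos: [0.5619, 0.1161, -0.0068]
tcp_rot: [-180.0, -0.0, 173.7]
wrist_force: [-0.7, 0.4, 0.5]
opening: 0.0512
grasp_force: 0.5
```

Call:
move_arm:
  offset:
    - [-0.3,0,0]
    - [-0.2,0,0]
    - [-0.2,0,0]
    - [-0.2,0,0]
  twist:
    - [0,0,0]
    - [0,0,0]
    - [0,0,0]
    - [0,0,0]
  grip: [0.6,0.6,0.6,0.6]

```text
time: 15.8
ee_pos: [0.5666, 0.1152, -0.0069]
tcp_rot: [-180.0, -0.4, 173.7]
wrist_force: [-27.0, 0.7, 17.7]
opening: 0.051
grasp_force: 13.8
```

Call:
move_arm:
  offset:
    - [1.2,0,0]
    - [0,0,-3]
    - [0,0,-3]
    - [0,0,0]
  twist:
    - [0,0,0]
    - [0,0,0]
    - [0,0,0]
    - [0,0,0]
  grip: [0.6,0.6,0.6,0.6]

```text
time: 16.2
ee_pos: [0.5606, 0.117, 0.0577]
tcp_rot: [179.9, 0.4, 173.7]
wrist_force: [-0.1, 0.1, 0.7]
opening: 0.0515
grasp_force: 0.0
```

```bash
python3 -c "
from wr import *
st(); plan3(50,-55,.055,90,12,1); plaque('side')"
```

```text
16.2 jig [-17.6  59.3] z 0.0577 rot [179.9   0.4 179.6] F [-0.1  0.1  0.7] 0.0515 q [12.  8. -5. 77. -0. 18.]
rows 12 offset [-1.2 -0.4  0. ] twist [0.  0.  0.1]
side 1596 ((47.845829010009766, 50.60555648803711), (143.15756225585938, 99.68635559082031), 89.69180297851562)
[[ -2.4 -20.7]
 [ 97.3 -21.2]
 [ 98.1 121.9]
 [ -1.6 122.5]]
```

Call:
move_arm:
  offset:
    - [-1.2,-0.4,0]
    - [-1.2,-0.4,0]
    - [-1.2,-0.4,0]
    - [-1.2,-0.4,0]
    - [-1.2,-0.4,0]
  twist:
    - [0,0,0.13]
    - [0,0,0.13]
    - [0,0,0.13]
    - [0,0,0.13]
    - [0,0,0.13]
  grip: [0.3,0.3,0.3,0.3,0.3]

```text
time: 16.75
ee_pos: [0.6062, 0.0765, 0.0518]
tcp_rot: [-179.9, -0.0, 136.1]
wrist_force: [0.3, -0.3, -0.4]
opening: 0.0254
grasp_force: 0.0
```

Call:
move_arm:
  offset:
    - [-1.2,-0.4,0]
    - [-1.2,-0.4,0]
    - [-1.2,-0.4,0]
    - [-1.2,-0.4,0]
    - [-1.2,-0.4,0]
  twist:
    - [0,0,0.13]
    - [0,0,0.13]
    - [0,0,0.13]
    - [0,0,0.13]
    - [0,0,0.13]
  grip: [0.3,0.3,0.3,0.3,0.3]

```text
time: 17.25
ee_pos: [0.62, 0.0157, 0.0518]
tcp_rot: [-179.9, 0.0, 98.9]
wrist_force: [-0.7, 0.0, 0.9]
opening: 0.0255
grasp_force: 0.0
```

Call:
move_arm:
  offset:
    - [-1.2,-0.4,0]
    - [-1.2,-0.4,0]
    - [0,0,0]
  twist:
    - [0,0,0.13]
    - [0,0,0.13]
    - [0,0,0]
  grip: [0.3,0.3,0.3]

```text
time: 17.55
ee_pos: [0.6139, -0.0095, 0.052]
tcp_rot: [-179.9, 0.0, 84.1]
wrist_force: [0.1, -1.0, -0.5]
opening: 0.0256
grasp_force: 0.0
```

```bash
python3 -c "
from wr import *
np.set_printoptions(precision=4,suppress=True)
st(); plan3(48,-55,-.005,90,3,1)"
```

```text
17.55 jig [ 48.5 -61. ] z 0.052 rot [-179.9     0.04   90.01] F [ 0.1 -1.  -0.5] 0.0256 q [-1. 14.  2. 78. -0. 95.]
rows 3 offset [ 0.202 -0.014  1.901] twist [-0.0006  0.0002  0.0001]
```

Call:
move_arm:
  offset:
    - [0,0,2.5]
    - [0,0,2.2]
    - [0,0,0.9]
    - [0.8,0,0]
    - [0.8,0,0]
  twist:
    - [0,0,0]
    - [0,0,0]
    - [0,0,0]
    - [0,0,0]
    - [0,0,0]
  grip: [0.3,0.3,0.3,0.3,0.3]

```text
time: 18.05
ee_pos: [0.6163, 0.0081, -0.0028]
tcp_rot: [-180.0, 0.0, 84.4]
wrist_force: [0.1, -0.3, -0.2]
opening: 0.0254
grasp_force: 0.0
```

Call:
move_arm:
  offset:
    - [0.6,0,0]
    - [0.5,0,0]
    - [0.4,0,0]
    - [0.3,0,0]
    - [0.2,0,0]
  twist:
    - [0,0,0]
    - [0,0,0]
    - [0,0,0]
    - [0,0,0]
    - [0,0,0]
  grip: [0.3,0.3,0.3,0.3,0.3]

```text
time: 18.55
ee_pos: [0.6183, 0.0276, -0.0027]
tcp_rot: [180.0, 0.0, 84.3]
wrist_force: [-0.5, -0.2, 0.7]
opening: 0.0256
grasp_force: 0.5
```

```bash
python3 -c "
from wr import *
st(); plaque('side')"
```

```text
18.55 jig [ 49.  -23.7] z -0.0027 rot [180.    0.   90.2] F [-0.5 -0.2  0.7] 0.0256 q [ 3. 16. -2. 72. -0. 98.]
side 424 ((44.12712097167969, 56.150543212890625), (93.58953857421875, 142.79879760742188), 0.5957500338554382)
[[ -3.4 127.1]
 [ -1.9 -15.7]
 [ 91.7 -14.8]
 [ 90.2 128. ]]
```

Call:
move_arm:
  offset:
    - [0.15,0,0]
    - [0.15,0,0]
    - [0.1,0,0]
  twist:
    - [0,0,0]
    - [0,0,0]
    - [0,0,0]
  grip: [0.3,0.3,0.3]

```text
time: 18.9
ee_pos: [0.6182, 0.0294, -0.0028]
tcp_rot: [-180.0, 0.2, 84.2]
wrist_force: [-3.9, -13.8, 4.3]
opening: 0.0257
grasp_force: 7.1
```

Call:
move_arm:
  offset:
    - [-2,0,0]
    - [0,0,-3.5]
    - [0,0,-3.5]
    - [-4.5,0,0]
    - [-4.5,0,0]
  twist:
    - [0,0,0]
    - [0,0,0]
    - [0,0,0]
    - [0,0,0]
    - [0,0,0]
  grip: [0.3,0.3,0.3,0.3,0.3]

```text
time: 19.4
ee_pos: [0.6085, -0.0782, 0.0688]
tcp_rot: [179.9, 0.0, 84.4]
wrist_force: [1.0, 0.7, 0.6]
opening: 0.0259
grasp_force: 0.0
```

Call:
move_arm:
  offset:
    - [-4.5,0,0]
    - [-1.5,0,0]
    - [0,0,0]
  twist:
    - [0,0,0]
    - [0,0,0]
    - [0,0,0]
  grip: [0.2,0.2,0.2]

```text
time: 19.7
ee_pos: [0.6013, -0.1397, 0.0671]
tcp_rot: [-180.0, 0.0, 84.1]
wrist_force: [0.5, 0.9, 0.9]
opening: 0.0169
grasp_force: 0.0
```

```bash
python3 -c "
from wr import *
st(); plaque('side'); plaque('top')
p,X,J,h=world('side'); m=(h[...,1]>110)&(abs(X[...,2]-.039)<.005)&(abs(J[...,0]-50)<60)&(J[...,1]<-90)&(J[...,1]>-175); r=cv2.minAreaRect(J[m].astype(np.float32)); print('jaw',m.sum(),r)
np.set_printoptions(precision=4,suppress=True); plan3(50,-192,.065,90,3,1)"
```

```text
19.7 jig [  49.4 -191.8] z 0.0671 rot [-180.    0.   90.] F [0.5 0.9 0.9] 0.0169 q [-13.  14.   4.  80.  -0.  83.]
side 1317 ((42.827781677246094, 57.15045928955078), (144.4188690185547, 94.27005004882812), 88.5466537475586)
[[ -6.1 -13.8]
 [ 88.1 -16.2]
 [ 91.8 128.1]
 [ -2.5 130.5]]
top 2865 ((48.40750503540039, 58.4810905456543), (139.2677001953125, 100.4578628540039), 89.955078125)
[[ -1.9 -11.1]
 [ 98.6 -11.2]
 [ 98.7 128.1]
 [ -1.8 128.2]]
jaw 211 ((47.37673568725586, -143.21798706054688), (32.59088897705078, 68.40008544921875), 86.89331817626953)
rows 3 offset [-0.106  0.015  0.07 ] twist [-0.0001 -0.0001  0.0014]
```

Call:
move_arm:
  offset:
    - [0,0,3]
    - [0,0,3]
    - [0,0,1]
    - [0.8,0,0]
    - [1,0,0]
  twist:
    - [0,0,0]
    - [0,0,0]
    - [0,0,0]
    - [0,0,0]
    - [0,0,0]
  grip: [0.2,0.2,0.2,0.2,0.2]

```text
time: 20.35
ee_pos: [0.6039, -0.1188, -0.0021]
tcp_rot: [180.0, 0.0, 84.3]
wrist_force: [-0.3, 0.7, 0.4]
opening: 0.0166
grasp_force: 0.0
```

Call:
move_arm:
  offset:
    - [1,0,0]
    - [1,0,0]
    - [1,0,0]
    - [1,0,0]
    - [1,0,0]
  twist:
    - [0,0,0]
    - [0,0,0]
    - [0,0,0]
    - [0,0,0]
    - [0,0,0]
  grip: [0.2,0.2,0.2,0.2,0.2]

```text
time: 20.85
ee_pos: [0.6087, -0.0692, -0.0025]
tcp_rot: [180.0, 0.0, 84.3]
wrist_force: [0.8, -1.4, 1.6]
opening: 0.0173
grasp_force: 0.9
```

Call:
move_arm:
  offset:
    - [1,0,0]
    - [1,0,0]
    - [1,0,0]
    - [1,0,0]
    - [0.8,0,0]
  twist:
    - [0,0,0]
    - [0,0,0]
    - [0,0,0]
    - [0,0,0]
    - [0,0,0]
  grip: [0.2,0.2,0.2,0.2,0.2]

```text
time: 21.35
ee_pos: [0.6133, -0.0214, -0.0028]
tcp_rot: [-180.0, 0.0, 84.3]
wrist_force: [1.1, -1.6, -0.7]
opening: 0.0173
grasp_force: 0.9
```

```bash
python3 -c "
from wr import *
st()
p,X,J,h=world('side'); m=(h[...,1]>130)&(abs(X[...,2]-.039)<.005)&(abs(J[...,0]-50)<45)&(J[...,1]<0)&(J[...,1]>-175); r=cv2.minAreaRect(J[m].astype(np.float32)); print('jaw',m.sum(),r)"
```

```text
21.35 jig [ 49.1 -72.9] z -0.0028 rot [-180.     0.    90.2] F [ 1.1 -1.6 -0.7] 0.0173 q [-2. 15. -3. 72. -0. 94.]
jaw 40 ((42.022640228271484, -49.73082733154297), (27.112947463989258, 37.21385955810547), 79.15518951416016)
```

About 20 mm to go, so I'll slow down.

Call:
move_arm:
  offset:
    - [0.5,0,0]
    - [0.4,0,0]
    - [0.4,0,0]
    - [0.3,0,0]
    - [0.2,0,0]
  twist:
    - [0,0,0]
    - [0,0,0]
    - [0,0,0]
    - [0,0,0]
    - [0,0,0]
  grip: [0.2,0.2,0.2,0.2,0.2]

```text
time: 21.9
ee_pos: [0.6149, -0.0042, -0.0029]
tcp_rot: [-180.0, 0.0, 84.3]
wrist_force: [-0.0, -2.0, -0.0]
opening: 0.0171
grasp_force: 0.8
```

Call:
move_arm:
  offset:
    - [0.1,0,0]
    - [0.1,0,0]
    - [0.1,0,0]
  twist:
    - [0,0,0]
    - [0,0,0]
    - [0,0,0]
  grip: [0.2,0.2,0.2]

```text
time: 22.2
ee_pos: [0.6152, -0.0014, -0.0029]
tcp_rot: [-180.0, 0.0, 84.3]
wrist_force: [0.4, -1.6, -1.3]
opening: 0.0175
grasp_force: 0.8
```

Call:
move_arm:
  offset:
    - [0.1,0,0]
    - [0.1,0,0]
    - [0,0,0]
  twist:
    - [0,0,0]
    - [0,0,0]
    - [0,0,0]
  grip: [0.2,0.2,0.2]

```text
time: 22.5
ee_pos: [0.6153, -0.0005, -0.0029]
tcp_rot: [-180.0, 0.1, 84.2]
wrist_force: [-1.0, -8.2, -0.7]
opening: 0.017
grasp_force: 3.5
```

Call:
move_arm:
  offset:
    - [0.1,0,0]
    - [0,0,0]
    - [-1,0,0]
    - [-2,0,0]
  twist:
    - [0,0,0]
    - [0,0,0]
    - [0,0,0]
    - [0,0,0]
  grip: [0.2,0.2,0.2,0.2]

```text
time: 22.9
ee_pos: [0.6128, -0.0277, -0.0027]
tcp_rot: [180.0, -0.0, 84.4]
wrist_force: [-0.1, -0.4, -0.3]
opening: 0.0172
grasp_force: 0.0
```

Call:
move_arm:
  offset:
    - [-2,0,-3]
    - [-3,0,-4]
    - [-4.5,0,-2]
    - [-4.5,0,0]
    - [-4.5,0,0]
  twist:
    - [0,0,0]
    - [0,0,0]
    - [0,0,0]
    - [0,0,0]
    - [0,0,0]
  grip: [0.2,0.2,0.2,0.2,0.2]

```text
time: 23.4
ee_pos: [0.5945, -0.2141, 0.0887]
tcp_rot: [179.9, 0.0, 84.3]
wrist_force: [1.2, -0.4, 0.3]
opening: 0.0164
grasp_force: 0.0
```

```bash
python3 -c "
from wr import *
st(); p,X,J,h=plaque('top'); save(p,'top9.png')
m=(h[...,1]>130)&(h[...,2]<140)&(abs(X[...,2]-.039)<.005)&(abs(J[...,0]-50)<50)&(J[...,1]<20)&(J[...,1]>-175); print('jaw',m.sum(),cv2.minAreaRect(J[m].astype(np.float32)))
i=p['color'][100:280,140:460,::-1]; cv2.imwrite('pics/c9.png',cv2.resize(i,None,fx=2.5,fy=2.5,interpolation=cv2.INTER_CUBIC))
for t in ['coasters','pen_pot','jar']: print(t,[(b['position'],round(b['p'],2)) for b in finder.boxes_of(p,t)[:1]])"
```

```text
23.4 jig [  50.3 -266.5] z 0.0887 rot [179.8   0.   90.2] F [ 1.2 -0.4  0.3] 0.0164 q [-20.  15.   8.  82.   0.  76.]
top 2872 ((48.62633514404297, 58.44023895263672), (101.1082534790039, 138.7324676513672), 0.3821307122707367)
[[ -2.4 127.5]
 [ -1.5 -11.3]
 [ 99.6 -10.6]
 [ 98.7 128.1]]
jaw 325 ((48.640750885009766, -25.134559631347656), (27.464679718017578, 68.86385345458984), 89.81025695800781)
coasters [([415.8, 233.2], 0.7)]
pen_pot [([185.5, 135.7], 0.83)]
jar [([176.2, 198.3], 0.6)]
```

View pics/c9.png

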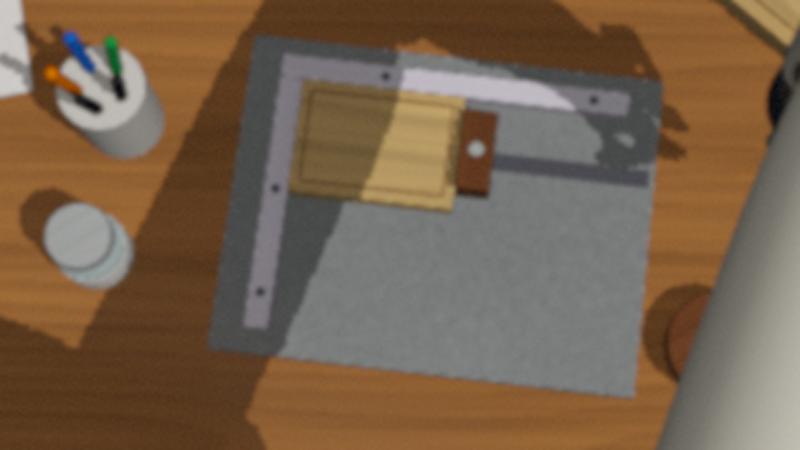

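The top view shows the plaque square in the corner at about (290,157) with the jaw against its right edge at (331,161). Relative to the jaw, it measures flush with the far fence. The pot and jar stand where they were, and the visible left edge of the coasters, partly hidden by the arm, is unmoved at about column 407. Handing in.

```bash
python3 -c "
from workcell import bot
print(bot.job_done())"
```

```text
the job is handed in; nothing more can be done
None
```

I handed the job in at about 23.5 s: the plaque is pushed square into the fence corner, the jaw rests against its right edge (about 0.125 m of travel), the hand is clear, and the pen pot, jar and coasters are undisturbed; no verdict came back.

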